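Load a bearing and its spacer ring into a housing

TASK

Load the green bearing housing that stands open on the bench. First guide the steel ball bearing squarely into the mouth of the bore and get it fully home on the floor of the bore, then guide the brass spacer ring into the same bore so that it sits flat on the bearing; do not just drop them in from above. Let go of both, and leave the tools lying around where they are.

Things in the scene. Friction and masses are not known exactly. Their poses are not given: they have to be found in the camera images.
- bearing_center (a point): Centre, half-way up (12 mm over its underside), of the loose ball bearing: steel ring with black seals, 52 mm outside, 25 mm hole, 24 mm high, 0.15 to 0.31 kg, lying flat on the bench left or right of the housing; z along its axis, both faces alike. Grip it across the outside by its upper 12 mm only, as the bore has no room for fingers beside it; let go, it slides down the bore by its weight.
- spacer_center (a point): Centre, half-way up (13 mm over its underside), of the loose spacer: plain brass ring, 52 mm outside, 40 mm inside, 26 mm high, 0.13 to 0.25 kg, lying flat on the bench on the other side of the housing from the bearing; z along its axis, both ends alike. Grip it across the outside by its upper 12 mm. On the bearing it stands 14 mm proud of the housing's top face.
- bore_floor (a point): Centre of the flat floor of the blind bore in the bearing housing, z up, 10 mm above the bench. The housing is a green casting fixed to the bench: square foot 104 x 104 x 9 mm with four bolt heads (to 16 mm high) at its corners, round boss 78 mm across and 46 mm high with a bright bore 55 mm across (1.5 mm play round each ring), 36 mm deep from the top face.
- bore_mouth (a point): Centre of the bore's mouth, level with the housing's top face, 46 mm above the bench, 36 mm above bore_floor. The uppermost 5 mm of the bore are a 45 degree lead-in, 65 mm across at the top. Fingers holding a ring from outside must stay above the top face. A ring that hangs tilted or high in the bore can be pressed down from above with shut fingers.
- tape_measure: Yellow tape measure, 37 x 83 x 64 mm, standing loose on the bench beyond the housing; a bystander, to be left alone. Origin at the centre of its underside.
- paint_marker: Loose white and yellow paint marker, 18 x 126 x 16 mm, lying on the bench on the robot's side of the housing, long axis y; a bystander. Origin under its centre.
- pliers_red: Loose pliers with red handles, 61 x 173 x 12 mm, lying on the bench on the robot's side of the housing, long axis y; a bystander. Origin under their centre.
- spanner: Loose small bright combination spanner, 26 x 168 x 6 mm, lying flat on the bench beyond the housing to the right, long axis y; a bystander. Origin under its centre.
Mind the look-alikes: they are no part of the job. What is shaped like the part that bears spacer_center but red is not meant.

How it is judged (in metres and radians):
On the way, in this order (a step that is already met when the one before it is completed fails the run):
1. the bearing is guided into the mouth of the bore between the fingers: underside at least 3 mm below the top face and still above the floor (horizontal distance between bearing_center and bore_floor below 0.007 m and z of bearing_center in the frame of bore_floor between 0.018 and 0.045 m and contact force between the fingers and bearing above 0.3 N), for 0.05 s.
2. the bearing is home on the floor of the bore, with the spacer not in the bore yet (horizontal distance between bearing_center and bore_floor below 0.004 m and z of bearing_center in the frame of bore_floor between 0.009 and 0.015 m and angle between the z axis of bearing_center and the z axis of bore_floor, either way round below 0.12 rad and horizontal distance between spacer_center and bore_floor above 0.04 m), for 0.2 s.
3. the spacer is guided into the mouth between the fingers: underside at least 3 mm below the top face (horizontal distance between spacer_center and bore_floor below 0.007 m and z of spacer_center in the frame of bore_floor between 0.034 and 0.046 m and contact force between the fingers and spacer above 0.3 N), for 0.05 s.
At the end, for the whole second after the job is handed in: The bearing lies at the bottom of the bore (its centre 12 mm above the bore's floor) and the spacer on top of it (its centre 37 mm above the floor), each within 3 mm in height, 4 mm of the bore's axis and 0.12 rad of square, at rest and released (horizontal distance between each of bearing_center, spacer_center and bore_floor below 0.004 m and z of bearing_center in the frame of bore_floor between 0.009 and 0.015 m and angle between the z axis of each of bearing_center, spacer_center and the z axis of bore_floor, either way round below 0.12 rad and z of spacer_center in the frame of bore_floor between 0.034 and 0.04 m and linear speed of each of bearing, spacer below 0.02 m/s); the robot touches nothing.
It fails at once if a tool lying round the work (tape measure, marker, pliers, spanner) is moved more than 30 mm (distance of any of tape_measure, paint_marker, pliers_red, spanner from where it was at the start of the episode above 0.03 m).
It also fails if it takes over 54 s, if anything falls off the work surface, if the arm or the gripper's body presses on something with over 40 N, if the wrist force passes 120 N, or if a joint passes its speed limit or range.

ROBOT

A 7-joint arm with a two-finger parallel gripper is mounted at the origin on a cart in front of the work surface, level with it; the furniture and walls round the work are solid. World frame = base frame: x ahead of the robot, y to its left, z up, the work surface at z = 0. Lengths are in mm, angles in rad, forces in N, time in s.
With the tool pointing down it reaches from about 400 to 875 mm from the base axis. Payload 4.4 kg.
Tool frame: the origin (TCP) lies on the centre line of the jaws, within the pads' length; the fingertips stand 25 mm ahead of it and the grasp point (between the pads) lies 6 mm ahead of it (ctrl.finger_overhang is the distance from the TCP to the fingertips, in mm); z points along the fingers, y is the line along which they close (so a half turn about z gives the same grasp; the last joint's range is limited). The gripper opens to 85 mm and grips with 20 to 120 N. Pads are 22 mm wide; open, the fingers measure 114 mm over their backs; the gripper's body (76 mm by 85 mm) begins 54 mm behind the grasp point. The pads swing forward as they close: fully open they stand 13 mm farther back than shut.
Start: joints at [-1.218, 0.628, 0.038, 1.517, -0.027, 0.996, -0.02], TCP at [264.311, 593.849, 256.313] pointing down, gripper open.
Joint ranges: [-3.06, 3.06], [-0.37, 2.12], [-1.25, 1.32], [0.18, 2.47], [-1.1, 4.24], [0.23, 1.98], [-2.94, 2.94]. Speed limits (rad/s): [2.57, 2.57, 3.14, 3.14, 3.14, 3.14, 3.14].

INTERFACE

Orientations are given as [roll, pitch, yaw] about the fixed x, y, z axes, in that order (R = Rz(yaw) Ry(pitch) Rx(roll)).
In Python, from cell import ctrl gives the robot as it stands. The module is installed in compiled form; this text tells all that it offers.
- The arm moves only by the tool play_rows, never from a script. Its argument "targets" is a list of rows, each a list of 5 numbers: the closure, from 0 (fully open) to 1 (shut), then the shift along the tool's x, y, z in cm, then the turn about the tool's z in degrees. In form: [[gripper, dx, dy, dz, spin], ...]. A call has 1 to 10 rows; each row is the pose to reach, as a shift and turn from the pose commanded when the call began, along the tool's axes at that moment; what a row does not reach only later rows make up. A row lasts 1/10 s, in which the tool goes at most 50 mm and 8.59 degrees, less where a joint would pass 70% of its speed; a pose out of reach is approached as far as the arm can. A call with a gripper value outside its range is refused whole. The fingers move at their own pace and stop on an object; the grip force is fixed at half the most. Time passes only in rows, so rows that repeat a pose let the fingers close. It gives the time, the measured TCP pose, the force, the opening and the grip force at its end, in the units of the state.
- ctrl.read_state(): the state, without advancing time (a new reading comes with each control period).
- ctrl.get_image(name): name is "scene" or "top" or "wrist"; returns (picture, depth): 480x640x3 uint8, red, green, blue; 480x640 float32, mm along the optical axis (not along the pixel's ray), 0 where there is no reading.
- ctrl.calibration(name): a dict with "vfov" (degrees; the focal length in pixels is half the picture's height over the tangent of half this angle, whatever the lens; pixels are square), "cx", "cy" (the principal point, pixels), "k1" (the pictures are not rectified: a ray, as slopes to the right and down, at radius r is drawn at 1 + k1 r^2 times it, then the intrinsics apply), "extrinsics" (4x4, takes a point from camera to world coordinates); the wrist camera has in their place "mount" (4x4, takes a point from camera to tool coordinates, whose origin is the TCP and whose axes are the flange's). Camera axes: x right, y down, z forward; pixel columns grow to the right and rows downward; lengths in mm; the calibration is good to about 2 mm. A picture is of the moment at which its call begins: read the wrist's pose just before it. calibration takes no time and is no camera call.
- ctrl.finish_job(): hands the job in; it is judged then, once.
Trained networks look in the newest picture that a camera, given by its name, has taken for a name from the list of things; names that differ only in an ending like _2 or _b are one class to them, and where a whole thing is asked for, a point or a joint stands for the part that bears it (a point fixed in the world has none). Each returns a list of dicts, best first, with "confidence" (0 to 1); they miss things now and then, are a little off and sometimes report something else, mostly with a low value. They report only what shows in the picture. A call takes as long as a camera call. They do not tell look-alikes from the thing itself.
- ctrl.search_frame(camera, name): "bbox" ([left, top, right, bottom] in pixels, round what is visible of it).
- ctrl.trace(camera, name): "pixels" (480x640 bool, what is visible of it) and "bbox" ([left, top, right, bottom] in pixels, round what is visible of it).
The state is a dict: "clock": time; "qpos": joint angles; "qd": joint speeds; "tau": joint torques, N m; "eef_pos": TCP position; "tool_rot": TCP orientation; "force": force on the tool from outside, world axes, zero at the start; "torque": the same for the moment, N m; "width": finger opening in mm; "gripper_force": force on a finger pad.
Only numpy, scipy, OpenCV 4.12 (cv2) and the standard library are available. Lean on these libraries where they do the work, as an engineer would, in place of code of your own. Each camera call takes 0.05 s, during which the arm holds its last target. There are 200 camera calls.

## Working session

There is one attempt and no reset: what is moved stays moved. The work goes in short steps, Python scripts to look and compute and a tool call to move; the robot and the scene stay as the last step left them, time stands still between calls to the robot, and variables do not carry over. Pictures are saved under pics/ and viewed, at most 10 in all, crops included, and the job is handed in when it is done.

Besides the shell and the picture viewer there is one more tool, called after "Emit:" as name(argument=value, ...) on one line, values as JSON. play_rows: Moves the arm, as the interface text tells. Its arguments: {"type":"object","properties":{"targets":{"type":"array"}},"required":["targets"]}

```bash
mkdir -p pics; cat > h.py <<'E'
import numpy as np, cv2
from scipy.spatial.transform import Rotation as R
from cell import ctrl
def pose():
    s=ctrl.read_state(); T=np.eye(4); T[:3,:3]=R.from_euler('xyz',s['tool_rot']).as_matrix(); T[:3,3]=s['eef_pos']; return T
def snap(cam):
    T=pose() if cam=='wrist' else None
    im,d=ctrl.get_image(cam); c=ctrl.calibration(cam)
    E=T@np.array(c['mount']) if cam=='wrist' else np.array(c['extrinsics'])
    return im,d,c,E
def cloud(d,c,E):
    f=240/np.tan(np.radians(c['vfov'])/2)
    v,u=np.mgrid[0:480,0:640].astype(float)
    K=np.array([[f,0,c['cx']],[0,f,c['cy']],[0,0,1.]])
    p=cv2.undistortPoints(np.stack([u.ravel(),v.ravel()],1)[:,None],K,np.array([c['k1'],0,0,0.]))[:,0]
    z=d.ravel(); P=np.c_[p*z[:,None],z]@E[:3,:3].T+E[:3,3]
    P[z==0]=np.nan
    return P.reshape(480,640,3)
E
cat > a.py <<'E'
from h import *
s=ctrl.read_state(); print({k:np.round(v,3).tolist() for k,v in s.items()})
tiles=[]
for cam in ['scene','top']:
    im,d,c,E=snap(cam); P=cloud(d,c,E); np.save(cam+'.npy',P); cv2.imwrite(cam+'.png',im[:,:,::-1])
    cv2.imwrite(f'pics/{cam}0.png',im[:,:,::-1])
    for n in ['bearing_center','spacer_center','bore_floor','tape_measure','paint_marker','pliers_red','spanner']:
        for r in ctrl.trace(cam,n)[:3]:
            m=r['pixels']; Q=P[m]; Q=Q[np.isfinite(Q[:,0])]
            if len(Q)==0: continue
            top=Q[Q[:,2]>np.percentile(Q[:,2],95)-4]
            print(cam,n,round(r['confidence'],2),np.round(r['bbox']),'lo',np.percentile(Q,2,axis=0).round(),'hi',np.percentile(Q,98,axis=0).round(),'rgb',im[m].mean(0).round(), 'topmid',((top.min(0)+top.max(0))/2).round(1))
E
python3 a.py
```

```text
{'clock': 0.0, 'qpos': [-1.218, 0.629, 0.038, 1.518, -0.027, 0.996, -0.02], 'qd': [-0.001, -0.001, 0.001, -0.002, -0.001, -0.0, 0.001], 'tau': [0.001, -56.342, 1.226, -19.345, 0.011, 0.01, 0.0], 'eef_pos': [264.054, 593.296, 255.385], 'tool_rot': [-3.14, -0.0, 2.723], 'force': [-0.285, -0.529, -0.527], 'torque': [0.042, 0.041, -0.055], 'gripper_force': 0.0, 'width': 85.65}
scene bearing_center 0.64 [356. 318. 385. 350.] lo [ 551. -157.    3.] hi [ 598. -110.   26.] rgb [142. 141. 139.] topmid [ 576.3 -132.    24.5]
scene spacer_center 0.93 [298. 214. 321. 233.] lo [623. 210.   4.] hi [671. 260.  29.] rgb [169.  60.  56.] topmid [647.5 236.   27.7]
scene spacer_center 0.85 [235. 210. 256. 236.] lo [502. 291.   5.] hi [546. 340.  30.] rgb [167. 128.  78.] topmid [524.4 314.3  28.5]
scene spacer_center 0.81 [195. 222. 224. 241.] lo [406. 300.   2.] hi [456. 359.  30.] rgb [169.  65.  61.] topmid [431.2 326.3  28. ]
scene bore_floor 0.97 [263. 234. 328. 286.] lo [505.  77.   6.] hi [605. 165.  49.] rgb [129. 144. 130.] topmid [555.7 129.   47.4]
scene bore_floor 0.37 [357. 320. 386. 348.
[... 1407 characters left out ...]
168.  60.  55.] topmid [647.2 238.4  27.7]
top spacer_center 0.67 [151. 309. 185. 335.] lo [405. 303.   0.] hi [456. 355.  30.] rgb [169.  65.  60.] topmid [430.6 328.7  27.9]
top bore_floor 0.78 [256. 224. 320. 282.] lo [504.  81.   6.] hi [606. 183.  48.] rgb [147. 164. 152.] topmid [555.1 132.8  47.4]
top tape_measure 0.95 [230. 116. 268. 160.] lo [728. 168.   7.] hi [795. 234.  66.] rgb [176. 155.  70.] topmid [758.4 197.4  64.9]
top pliers_red 0.82 [227. 315. 318. 374.] lo [348.  83.   3.] hi [444. 222.  16.] rgb [195. 104.  91.] topmid [395.6 152.2  14. ]
top spanner 0.73 [382. 131. 456. 193.] lo [ 674. -170.   -1.] hi [779. -42.   9.] rgb [197. 196. 195.] topmid [ 727.2 -105.3    8.3]
```

```bash
python3 -c "
import cv2
a=cv2.imread('top.png')[100:390,140:470]; cv2.imwrite('pics/topcrop.png',cv2.resize(a,(660,580),interpolation=2))"
```

```text
(no output)
```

View pics/topcrop.png

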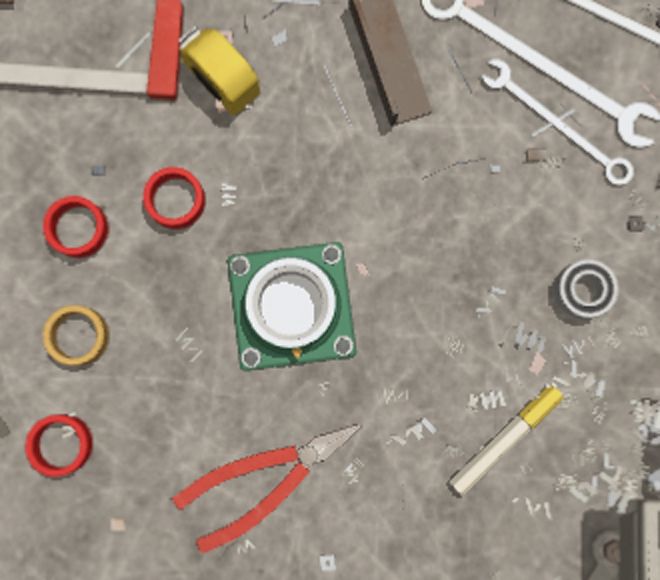

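The crop shows the bearing at top px (434,244), the housing at (285,252) and the brass ring at (178,268). The look-alikes are three red rings at about (178,213), (227,199) and (169,322). The brass ring is the only non-red ring, so it is the spacer. Next is a wrist look over the housing and the bearing.

```bash
cat >> h.py <<'E'
def shift(x,y,z):
    T=pose(); print('shift cm',((np.linalg.inv(T)@[x,y,z,1])[:3]/10).round(2), 'at',T[:3,3].round(1))
E
python3 -c "
from h import *
print(ctrl.finger_overhang); c=ctrl.calibration('wrist'); print(c['vfov'],np.round(c['mount'],2))
shift(556,131,255); shift(575,-130,220)"
```

```text
25.0
70.64011474924997 [[   0.     -0.96   -0.28   70.77]
 [   1.      0.      0.      0.46]
 [   0.     -0.28    0.96 -119.21]
 [   0.      0.      0.      1.  ]]
shift cm [-45.47 -30.43   0.13] at [264.3 593.9 256.4]
shift cm [-57.82 -53.5    3.63] at [264.3 593.9 256.4]
```

Emit:
play_rows(targets=[[0, -45.5, -30.4, 0, 0], [0, -45.5, -30.4, 0, 0], [0, -45.5, -30.4, 0, 0], [0, -45.5, -30.4, 0, 0], [0, -45.5, -30.4, 0, 0], [0, -45.5, -30.4, 0, 0], [0, -45.5, -30.4, 0, 0], [0, -45.5, -30.4, 0, 0], [0, -45.5, -30.4, 0, 0], [0, -45.5, -30.4, 0, 0]])

```text
clock: 1.8
eef_pos: [532.1, 169.2, 256.6]
tool_rot: [3.141, 0.0, 2.723]
force: [1.5, 1.3, 0.4]
width: 85.2
gripper_force: 0.0
```

```bash
python3 -c "
from h import *
print(ctrl.read_state()['clock'],ctrl.read_state()['qpos']);shift(556,131,255)"
```

```text
1.8 [-0.39443519  0.49566703  0.05419286  1.77861183 -0.03399681  0.86747261
  0.82729437]
shift cm [-3.74 -2.52  0.16] at [532.1 169.2 256.6]
```

Emit:
play_rows(targets=[[0, -3.7, -2.5, 0, 0], [0, -3.7, -2.5, 0, 0], [0, -3.7, -2.5, 0, 0], [0, -3.7, -2.5, 0, 0]])

```text
clock: 2.2
eef_pos: [554.1, 134.6, 256.2]
tool_rot: [3.141, -0.001, 2.725]
force: [0.7, 0.2, 0.1]
width: 85.5
gripper_force: 0.0
```

```bash
cat > b.py <<'E'
import sys
from h import *
name,ztop,out,x0,y0=sys.argv[1],float(sys.argv[2]),sys.argv[3],float(sys.argv[4]),float(sys.argv[5])
im,d,c,E=snap('wrist'); P=cloud(d,c,E); cv2.imwrite(out,im[:,:,::-1])
r=[q for q in ctrl.trace('wrist',name)]
for q in r: 
    m=cv2.dilate(q['pixels'].astype(np.uint8),np.ones((9,9)))>0
    Q=P[m&np.isfinite(P[:,:,2])]
    Q=Q[(abs(Q[:,2]-ztop)<4)&(np.hypot(Q[:,0]-x0,Q[:,1]-y0)<60)]
    if len(Q)<30: print('none',q['confidence'],q['bbox']); continue
    (cx,cy),rad=cv2.minEnclosingCircle(Q[:,:2].astype(np.float32))
    # rim fit via the convex hull
    h=cv2.convexHull(Q[:,:2].astype(np.float32))[:,0]
    A=np.c_[2*h,np.ones(len(h))]; s=np.linalg.lstsq(A,(h**2).sum(1),rcond=None)[0]
    print(round(q['confidence'],2),np.round(q['bbox']),'enc',round(cx,1),round(cy,1),round(rad,1),'fit',s[:2].round(1),np.sqrt(s[2]+s[0]**2+s[1]**2).round(1),'z',np.median(Q[:,2]).round(1),'rgb',im[q['pixels']].mean(0).round())
E
python3 b.py bore_floor 46 pics/w1.png 556 131; python3 -c "
from h import *
shift(575,-130,200)"
```

```text
0.94 [254. 143. 380. 272.] enc 558.2 129.8 39.2 fit [558.1 129.9] 38.9 z 47.0 rgb [139. 152. 145.]
shift cm [-12.63 -23.4    5.61] at [554.  135.  256.3]
```

Emit:
play_rows(targets=[[0, -12.6, -23.4, 5.6, 0], [0, -12.6, -23.4, 5.6, 0], [0, -12.6, -23.4, 5.6, 0], [0, -12.6, -23.4, 5.6, 0], [0, -12.6, -23.4, 5.6, 0], [0, -12.6, -23.4, 5.6, 0], [0, -12.6, -23.4, 5.6, 0], [0, -12.6, -23.4, 5.6, 0], [0, -12.6, -23.4, 5.6, 0], [0, -12.6, -23.4, 5.6, 0]])

```text
clock: 3.3
eef_pos: [575.2, -129.4, 200.7]
tool_rot: [3.14, 0.0, 2.726]
force: [0.2, 0.7, 0.7]
width: 85.8
gripper_force: 0.0
```

```bash
python3 b.py bearing_center 24 pics/w2.png 575 -130; python3 -c "
from h import *
T=pose(); print(T[:3,3])
import cv2"
```

```text
0.85 [291. 194. 346. 255.] enc 578.6 -132.1 26.2 fit [ 578.6 -132. ] 25.9 z 25.1 rgb [123. 123. 122.]
[ 575.03400582 -130.23699255  200.61814082]
```

View pics/w2.png

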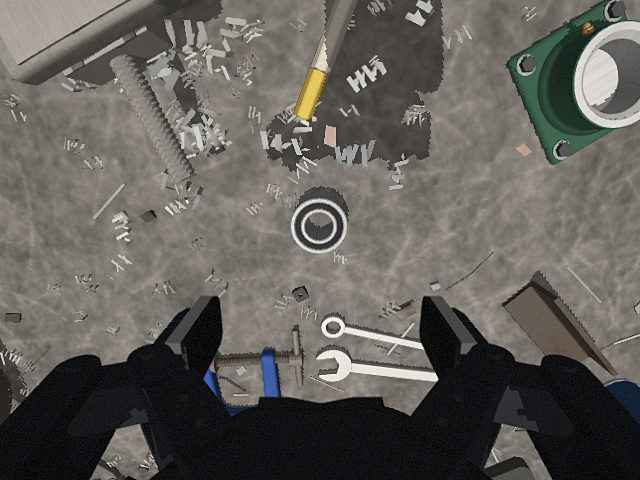

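Emit:
play_rows(targets=[[0, -0.4, 0, 5, 0], [0, -0.4, 0, 10, 0], [0, -0.4, 0, 13, 0], [0, -0.4, 0, 15, 0], [0, -0.4, 0, 16.3, 0], [0, -0.4, 0, 16.3, 0], [0, -0.4, 0, 16.3, 0]])

```text
clock: 4.1
eef_pos: [579.0, -133.4, 38.0]
tool_rot: [3.141, 0.001, 2.723]
force: [-0.3, 0.6, 0.0]
width: 85.7
gripper_force: 0.0
```

Emit:
play_rows(targets=[[1, 0, 0, 0, 0], [1, 0, 0, 0, 0], [1, 0, 0, 0, 0], [1, 0, 0, 0, 0], [1, 0, 0, 0, 0], [1, 0, 0, 0, 0], [1, 0, 0, 0, 0]])

```text
clock: 4.8
eef_pos: [579.2, -133.5, 39.0]
tool_rot: [3.141, 0.002, 2.723]
force: [-1.7, -0.4, 8.6]
width: 49.2
gripper_force: 61.0
```

Emit:
play_rows(targets=[[1, 0, 0, -3, 0], [1, 0, 0, -8, 0], [1, 0, 0, -12, 0], [1, 0, 0, -12, 0], [1, 0, 0, -12, 0]])

```text
clock: 5.3
eef_pos: [578.6, -133.5, 158.2]
tool_rot: [3.141, 0.002, 2.723]
force: [-1.0, -0.1, -3.2]
width: 49.2
gripper_force: 63.8
```

```bash
python3 b.py bearing_center 127 pics/w3.png 579 -133; python3 -c "
from h import *
print(pose()[:3,3],ctrl.read_state()['force'],ctrl.read_state()['width'])
s=cv2.imread('pics/w3.png'); 
im,d,c,E=snap('scene');P=cloud(d,c,E);
cv2.imwrite('pics/w3b.png',np.hstack([cv2.resize(s[100:430,150:490],(400,400)),cv2.resize(im[200:360,290:450,::-1],(400,400))]))"
```

```text
0.67 [264. 234. 376. 356.] enc 568.0 -128.6 23.7 fit [ 570.9 -129.7] 20.8 z 127.2 rgb [91. 91. 91.]
[ 577.05173735 -133.16304317  155.96610253] [-1.49012022 -0.52185527 -3.17285305] 49.43605332342757
```

View pics/w3b.png

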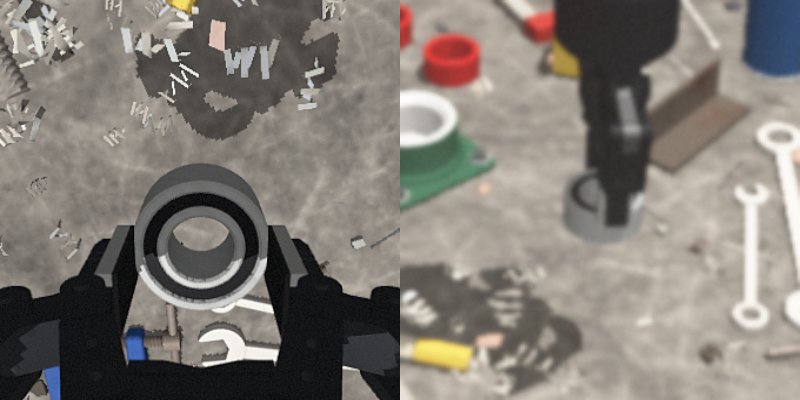

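```bash
cat > p.py <<'E'
import sys
from h import *
im,d,c,E=snap('wrist'); T=pose(); P=cloud(d,c,E); Q=(P-T[:3,3])@T[:3,:3]
q=ctrl.trace('wrist',sys.argv[1])[0]; m=q['pixels']; A=Q[m&np.isfinite(P[:,:,0])]
A=A[(np.hypot(A[:,0],A[:,1])<40)&(abs(A[:,1])<27)]
print(q['confidence'],len(A),np.percentile(A,[1,50,99],axis=0).round(1).tolist())
h,e=np.histogram(A[:,2],np.arange(-10,50,2)); print([(int(a),int(n)) for a,n in zip(e,h) if n])
# top-face plane, RANSAC
rng=np.random.default_rng(0); best=None
for _ in range(1500):
    s=A[rng.choice(len(A),3,False)]; n=np.cross(s[1]-s[0],s[2]-s[0]); l=np.linalg.norm(n)
    if l<50: continue
    n/=l
    if abs(n[2])<.8: continue
    k=abs((A-s[0])@n)<.8
    if best is None or k.sum()>best.sum(): best=k
B=A[best]; mu=B.mean(0); n=np.linalg.svd(B-mu,full_matrices=False)[2][2]; n*=np.sign(n[2])
print('inl',best.sum(),'mean',mu.round(1),'n',n.round(3),'tilt',np.arccos(n[2]).round(3))
hh=cv2.convexHull(B[:,:2].astype(np.float32)); print('enc',cv2.minEnclosingCircle(hh))
E
python3 p.py bearing_center
```

```text
Traceback (most recent call last):
  File "p.py", line 6, in <module>
    print(q['confidence'],len(A),np.percentile(A,[1,50,99],axis=0).round(1).tolist())
                                 ~~~~~~~~~~~~~^^^^^^^^^^^^^^^^^^^^
IndexError: index -1 is out of bounds for axis 0 with size 0
```

```bash
sed -i "/^q=ctrl/d; /^print(q/d; s/^A=A.*/A=Q[np.isfinite(P[:,:,0])]; A=A[(np.hypot(A[:,0],A[:,1])<32)\&(abs(A[:,1])<24)\&(A[:,2]>0)\&(A[:,2]<60)]; print(len(A),T[:3,3].round(1))/" p.py; python3 p.py
```

```text
10023 [ 577.5 -133.4  155.8]
[(0, 8), (2, 1), (4, 9), (6, 8), (8, 3), (10, 14), (12, 2763), (14, 4730), (16, 350), (18, 275), (20, 258), (22, 249), (24, 244), (26, 214), (28, 216), (30, 211), (32, 210), (34, 186), (36, 74)]
inl 4964 mean [ 3.4  0.3 14.2] n [-0.004  0.001  1.   ] tilt 0.004
enc ((1.7602646350860596, -0.43920421600341797), 26.68534278869629)
```

```bash
python3 -c "
from h import *
shift(559,129,110)"
```

```text
shift cm [12.35 23.22  4.6 ] at [ 577.5 -133.4  155.8]
```

Emit:
play_rows(targets=[[1, 2, 3.7, 0, 0], [1, 4, 7.4, 0, 0], [1, 6, 11.2, 0, 0], [1, 8, 15, 0, 0], [1, 10, 18.8, 1, 0], [1, 11.5, 21.6, 2, 0], [1, 12.3, 23.2, 3, 0], [1, 12.3, 23.2, 4, 0], [1, 12.3, 23.2, 4.6, 0], [1, 12.3, 23.2, 4.6, 0]])

```text
clock: 6.6
eef_pos: [559.8, 126.1, 110.1]
tool_rot: [-3.139, -0.001, 2.72]
force: [-0.1, -0.1, -2.7]
width: 49.4
gripper_force: 63.8
```

```bash
cat > q.py <<'E'
from h import *
import sys
def pm(n=4):
    T=[]
    for i in range(n):
        ctrl.get_image('top'); T.append(pose())
    return np.array(T)[:,:3,3]
p=pm(); print('pos',p.mean(0).round(2),p.std(0).round(2))
T=pose(); T[:3,3]=p.mean(0)
x=[float(a) for a in sys.argv[1:4]]; print(((np.linalg.inv(T)@[*x,1])[:3]/10).round(2))
im,d,c,E=snap('wrist'); P=cloud(d,c,E); 
Q=P[(abs(P[:,:,2]-47)<2.5)&(np.hypot(P[:,:,0]-558,P[:,:,1]-130)<44)]
h=cv2.convexHull(Q[:,:2].astype(np.float32)); print(len(Q),'boss enc',cv2.minEnclosingCircle(h))
cv2.imwrite(sys.argv[4],cv2.resize(im[:,:,::-1],(640,480)))
E
python3 q.py 559 129 74 pics/w4.png; python3 p.py
```

```text
pos [560.7  126.65 111.31] [0.25 0.36 0.38]
[0.25 0.14 3.73]
3913 boss enc ((558.0821533203125, 129.80233764648438), 39.212074279785156)
9979 [560.9 127.8 111.8]
[(2, 1), (10, 12), (12, 3336), (14, 4207), (16, 326), (18, 261), (20, 264), (22, 239), (24, 245), (26, 220), (28, 217), (30, 203), (32, 217), (34, 172), (36, 59)]
inl 5056 mean [ 2.5  0.3 14.1] n [0.006 0.005 1.   ] tilt 0.008
enc ((1.2770843505859375, 0.14884428679943085), 26.183231353759766)
```

View pics/w4.png

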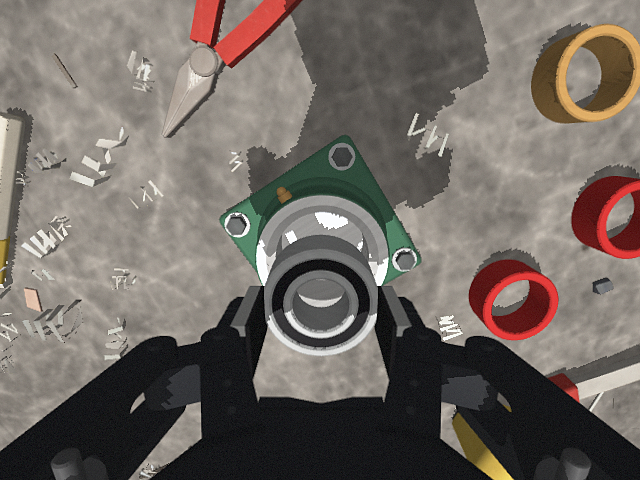

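Emit:
play_rows(targets=[[1, 0.25, 0.17, 0, 0], [1, 0.25, 0.17, 0.8, 0], [1, 0.25, 0.17, 1.5, 0], [1, 0.25, 0.17, 2.1, 0], [1, 0.25, 0.17, 2.6, 0], [1, 0.25, 0.17, 3.0, 0], [1, 0.25, 0.17, 3.4, 0], [1, 0.25, 0.17, 3.7, 0], [1, 0.25, 0.17, 3.7, 0], [1, 0.25, 0.17, 3.7, 0]])

```text
clock: 7.9
eef_pos: [558.8, 130.4, 74.1]
tool_rot: [-3.141, 0.0, 2.722]
force: [0.5, -2.5, -3.7]
width: 49.2
gripper_force: 63.7
```

Emit:
play_rows(targets=[[0, 0, 0, 0, 0], [0, 0, 0, 0, 0], [0, 0, 0, 0, 0], [0, 0, 0, 0, 0], [0, 0, 0, -1, 0], [0, 0, 0, -4, 0], [0, 0, 0, -9, 0], [0, 0, 0, -13, 0], [0, 0, 0, -13, 0]])

```text
clock: 8.8
eef_pos: [562.5, 131.8, 210.8]
tool_rot: [3.134, 0.009, 2.723]
force: [0.5, -0.3, -0.2]
width: 85.5
gripper_force: 0.0
```

```bash
cat > r.py <<'E'
from h import *
import sys
im,d,c,E=snap('wrist'); P=cloud(d,c,E); T=pose(); print(T[:3,3].round(1))
k=np.hypot(P[:,:,0]-558,P[:,:,1]-130)<26; Q=P[k&np.isfinite(P[:,:,0])]
h,e=np.histogram(Q[:,2],np.arange(0,100,2)); print([(int(a),int(n)) for a,n in zip(e,h) if n])
v,u=np.nonzero(k); y0,x0=max(v.min()-40,0),max(u.min()-40,0)
cv2.imwrite(sys.argv[1],cv2.resize(im[y0:v.max()+40,x0:u.max()+40,::-1],(500,500)))
lo,hi=float(sys.argv[2]),float(sys.argv[3])
B=Q[(Q[:,2]>lo)&(Q[:,2]<hi)]; A=np.c_[B[:,:2],np.ones(len(B))]; s=np.linalg.lstsq(A,B[:,2],rcond=None)[0]; print('n',len(B),'slopes',s[:2].round(3),'z',np.median(B[:,2]).round(1)); print('enc',cv2.minEnclosingCircle(cv2.convexHull(B[:,:2].astype(np.float32))))
E
python3 r.py pics/w5.png 32 38; python3 -c "
from h import *
shift(524,317,200)"
```

```text
[560.8 131.6 208.1]
[(8, 8), (10, 287), (12, 136), (14, 16), (16, 17), (18, 17), (20, 16), (22, 21), (24, 11), (26, 20), (28, 18), (30, 15), (32, 225), (34, 1494), (36, 270), (38, 1)]
n 1989 slopes [0.001 0.002] z 35.0
enc ((558.019287109375, 130.12442016601562), 25.956483840942383)
shift cm [10.91 15.44  0.82] at [560.8 131.6 208.1]
```

View pics/w5.png

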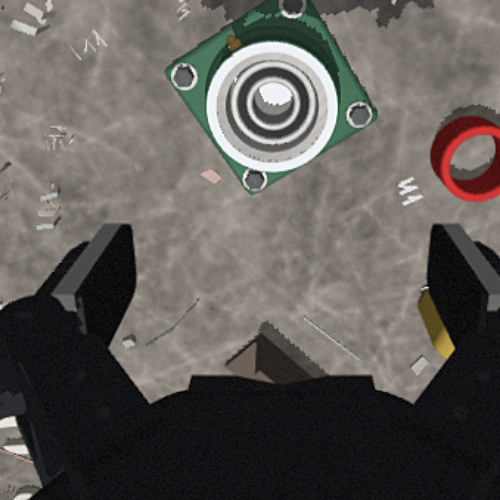

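The bearing is home: the picture shows it concentric in the bore, and its top is at 35 mm and flat. Next, the spacer.

Emit:
play_rows(targets=[[0, 10.9, 15.4, 0.8, 0], [0, 10.9, 15.4, 0.8, 0], [0, 10.9, 15.4, 0.8, 0], [0, 10.9, 15.4, 0.8, 0], [0, 10.9, 15.4, 0.8, 0], [0, 10.9, 15.4, 0.8, 0], [0, 10.9, 15.4, 0.8, 0], [0, 10.9, 15.4, 0.8, 0]])

```text
clock: 9.65
eef_pos: [522.4, 314.0, 196.1]
tool_rot: [-3.14, 0.0, 2.72]
force: [0.1, -0.6, -0.5]
width: 85.3
gripper_force: 0.0
```

```bash
python3 b.py spacer_center 26 pics/w6.png 524 317; python3 -c "
from h import *
p=[]
for i in range(4): ctrl.get_image('top'); p.append(pose()[:3,3])
print(np.mean(p,0))"
```

```text
none 0.91 [343.2, 277.6, 399.5, 336.0]
none 0.84 [275.1, 335.0, 327.6, 388.0]
0.77 [296. 197. 356. 257.] enc 527.0 316.5 26.1 fit [527.  316.6] 25.9 z 27.4 rgb [170. 135.  80.]
none 0.7 [254.9, 83.8, 318.9, 156.4]
[522.1803161  315.24143656 196.4094685 ]
```

View pics/w6.png

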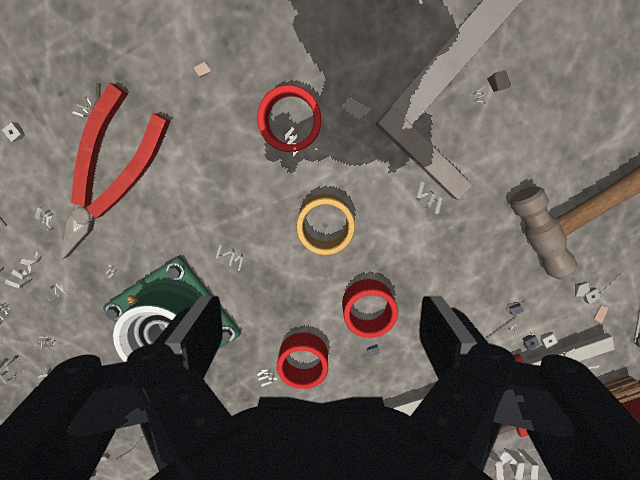

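Emit:
play_rows(targets=[[0, -0.4, 0.3, 5, 0], [0, -0.4, 0.3, 10, 0], [0, -0.4, 0.3, 13, 0], [0, -0.4, 0.3, 14.6, 0], [0, -0.4, 0.3, 15.6, 0], [0, -0.4, 0.3, 15.6, 0], [0, -0.4, 0.3, 15.6, 0]])

```text
clock: 10.65
eef_pos: [527.7, 317.7, 41.7]
tool_rot: [3.14, 0.001, 2.723]
force: [-0.2, -0.0, -0.1]
width: 85.3
gripper_force: 0.0
```

Emit:
play_rows(targets=[[1, 0, 0, 0, 0], [1, 0, 0, 0, 0], [1, 0, 0, 0, 0], [1, 0, 0, 0, 0], [1, 0, 0, 0, 0], [1, 0, 0, 0, 0], [1, 0, 0, 0, 0]])

```text
clock: 11.35
eef_pos: [527.1, 317.3, 42.2]
tool_rot: [3.141, 0.001, 2.723]
force: [-2.5, -1.9, 10.2]
width: 48.9
gripper_force: 60.4
```

Emit:
play_rows(targets=[[1, 0, 0, -3, 0], [1, 0, 0, -8, 0], [1, 0, 0, -11.5, 0], [1, 0, 0, -11.5, 0], [1, 0, 0, -11.5, 0]])

```text
clock: 11.85
eef_pos: [526.7, 317.3, 156.1]
tool_rot: [3.14, 0.001, 2.723]
force: [-0.3, -0.3, -3.1]
width: 49.1
gripper_force: 63.6
```

```bash
python3 p.py; python3 -c "
from h import *
shift(558,130,112)"
```

```text
7806 [525.8 316.8 154.7]
[(0, 47), (2, 52), (4, 46), (6, 49), (8, 45), (10, 66), (12, 2918), (14, 1052), (16, 383), (18, 354), (20, 334), (22, 344), (24, 319), (26, 327), (28, 321), (30, 286), (32, 289), (34, 274), (36, 247), (38, 53)]
inl 2873 mean [ 1.1  0.  13.4] n [ 0.003 -0.002  1.   ] tilt 0.004
enc ((-0.47765088081359863, 0.6286227107048035), 26.382104873657227)
shift cm [-10.54 -15.75   4.28] at [525.8 316.8 154.7]
```

Emit:
play_rows(targets=[[1, -2.4, -3.6, 0, 0], [1, -4.8, -7.2, 0, 0], [1, -7, -10.5, 0, 0], [1, -9, -13.5, 0, 0], [1, -10.5, -15.7, 1, 0], [1, -10.5, -15.7, 2.5, 0], [1, -10.5, -15.7, 3.5, 0], [1, -10.5, -15.7, 4.3, 0], [1, -10.5, -15.7, 4.3, 0], [1, -10.5, -15.7, 4.3, 0]])

```text
clock: 12.9
eef_pos: [558.5, 132.0, 112.0]
tool_rot: [-3.142, -0.001, 2.724]
force: [-0.3, -0.6, -1.4]
width: 48.8
gripper_force: 63.5
```

```bash
python3 q.py 558 130 75 pics/w7.png; python3 p.py
```

```text
pos [559.01 131.67 112.69] [0.1  0.14 0.17]
[ 0.03 -0.2   3.77]
4338 boss enc ((557.8837280273438, 129.97621154785156), 39.06540298461914)
7849 [559.  131.3 112.8]
[(0, 42), (2, 32), (4, 37), (6, 36), (8, 40), (10, 35), (12, 461), (14, 3263), (16, 527), (18, 353), (20, 355), (22, 329), (24, 340), (26, 326), (28, 304), (30, 303), (32, 291), (34, 300), (36, 266), (38, 199), (40, 10)]
inl 2964 mean [ 2.  -0.1 14.8] n [ 0.003 -0.003  1.   ] tilt 0.004
enc ((0.2526795268058777, -0.18375766277313232), 26.371435165405273)
```

Emit:
play_rows(targets=[[1, 0, -0.2, 0, 0], [1, 0, -0.2, 0.8, 0], [1, 0, -0.2, 1.5, 0], [1, 0, -0.2, 2.1, 0], [1, 0, -0.2, 2.5, 0], [1, 0, -0.2, 2.9, 0], [1, 0, -0.2, 3.2, 0], [1, 0, -0.2, 3.5, 0], [1, 0, -0.2, 3.5, 0], [1, 0, -0.2, 3.5, 0]])

```text
clock: 14.2
eef_pos: [558.0, 129.2, 77.3]
tool_rot: [3.142, 0.0, 2.723]
force: [-0.5, 0.5, -3.0]
width: 48.8
gripper_force: 63.6
```

Emit:
play_rows(targets=[[0, 0, 0, 0, 0], [0, 0, 0, 0, 0], [0, 0, 0, 0, 0], [0, 0, 0, 0, 0], [0, 0, 0, -1, 0], [0, 0, 0, -4, 0], [0, 0, 0, -9, 0], [0, 0, 0, -13, 0], [0, 0, 0, -13, 0], [0, 0, 0, -13, 0]])

```text
clock: 15.2
eef_pos: [558.5, 129.4, 209.0]
tool_rot: [3.14, 0.002, 2.723]
force: [0.6, 0.2, 0.1]
width: 85.1
gripper_force: 0.0
```

```bash
python3 r.py pics/w8.png 57 65
```

```text
[557.6 129.2 207.6]
[(8, 2), (10, 294), (12, 141), (14, 9), (16, 15), (18, 15), (20, 18), (22, 15), (24, 19), (26, 27), (28, 17), (30, 20), (32, 113), (34, 631), (36, 122), (38, 56), (40, 49), (42, 60), (44, 49), (46, 56), (48, 60), (50, 52), (52, 62), (54, 62), (56, 62), (58, 87), (60, 880), (62, 331), (64, 2)]
n 1331 slopes [0.    0.001] z 61.5
enc ((558.18505859375, 129.7586212158203), 25.87201690673828)
```

View pics/w8.png

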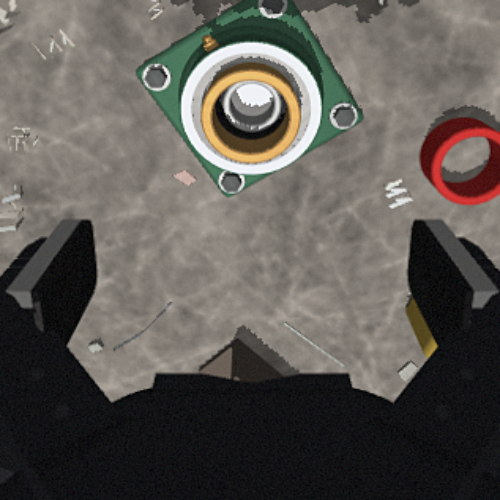

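The picture shows the brass ring flat and concentric on the bearing. Its top measures 61.5 mm with the usual +1 mm bias, against a nominal 60 mm.

```bash
python3 -c "
from cell import ctrl
print(ctrl.finish_job())"
```

```text
the job is handed in; nothing more can be done
None
```

The bearing is home on the floor of the bore and the brass spacer sits flat on it; both are released, the tools were not touched, and the job was handed in at about 15 s on the robot's clock (no verdict came back).

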